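# Press the grease coupler onto the positioner's tilted nipple and hold it

### The job

Grease the welding positioner: take the square-bodied grease coupler off its parking stub, line it up squarely with the tilted grease nipple on the positioner's bearing head, and press it straight on until the nipple snaps down and is fully home. Finish while still gripping the coupler and pushing it down against the nipple's spring; do not let go. Leave the needle adapter and everything else on the bench where it is.

Things in the scene. Friction and masses are not known exactly. Their poses are not given: they have to be found in the camera images.
- coupler: Loose steel grease coupler, 350 g, mouth down on a rack stub. Origin: centre of its open mouth (underside); z up its axis. Up from the mouth: round nose 31 mm diameter to 20 mm, with a bore 20 mm wide, 16 mm deep; flange 44 mm diameter, 20 to 26 mm up, which fingertips can push on; square grip 26 x 26 mm, flats across its x and y, 26 to 70 mm up; 16 mm brass inlet to 78 mm.
- coupler_seat (a point): Centre of the bottom of the coupler's bore, 16 mm above its origin on its axis; the nipple's top bears against it when the coupler is on. Axes as the coupler's.
- rack: Fixed aluminium parking rack, plate 64 x 190 x 12 mm, with two upright stubs 14 mm diameter, 12 mm tall, 55 mm either side of its centre along its y. Coupler on one, adapter on the other, either way round, mouths resting on the plate. Origin: centre of the underside.
- positioner: Fixed welding positioner: base plate 140 x 124 x 12 mm, two cheeks 90 mm high, 88 mm apart along y, and between them a bearing head (60 x 66 x 55 mm) on a pivot along the positioner's y, 75 mm above the bench. Origin: centre of the underside; the head leans to its -x.
- head (a joint): Lean of the bearing head and its nipple from vertical, rad, towards the positioner's -x; between 0.22 and 0.5 at the start. The pivot is stiff and stays where it is; the nipple's axis passes through the pivot.
- nipple_tip (a point): Centre of the flat top of the grease nipple, moving with it. z points out along the nipple's tilted axis: push the coupler along -z, its own z along this z. Nipple: brass button head 16 mm diameter, 6 mm thick, bevelled rim, on a 10 mm stem; at rest its top is 68 mm from the pivot, 28 mm beyond a fixed 26 mm diameter collar.
- nipple (a joint): How far the nipple is pressed in along its axis, m: 0 at rest, 0.009 at its hard stop (fully home). Its spring (10 to 17 N) pushes it back out; an inner toggle adds 7 N at first, snaps over at 4.5 mm and then helps, so the push is about 17 N at the start and falls to about 10 N when home. Released, it returns to 0.
- adapter: Bystander on the other stub: a needle adapter, round 29 mm diameter, 85 mm tall, tapering to an 8 mm tip, no square part. Origin: centre of the underside.
- nozzle: Bystander: copper torch nozzle standing on its end, 30 mm diameter, 55 mm tall. Origin: centre of the underside.
- wrench: Bystander: steel wrench lying flat, about 180 mm long along its x. Origin: under its middle.
- coupons: Bystander: blue practice plate 110 x 80 x 16 mm lying flat. Origin: centre of the underside.
- jar: Bystander: jar 64 mm diameter, 90 mm tall, with a black cap. Origin: centre of the underside.
- hammer: Bystander: hammer lying flat along its x. Origin: under its middle.
- brush: Bystander: flat dusting brush with a wooden handle lying flat along its x. Origin: under its middle.
There are look-alikes about, which are no part of the job. What is shaped like the positioner but turquoise or white is not meant.

How it is judged (in metres and radians):
On the way, in this order (a step that is already met when the one before it is completed fails the run):
1. the coupler is lifted off its stub in the fingers (height (world z) of coupler above 0.04 m and contact force between the fingers and coupler above 1 N), for 0.2 s.
2. the coupler is squarely on the nipple and has snapped it down (value of joint nipple above 0.007 m and angle between the z axis of coupler and the z axis of nipple_tip, either way round below 0.12 rad and distance between coupler_seat and nipple_tip below 0.006 m and contact force between the fingers and coupler above 3 N and contact force between coupler and positioner above 5 N), for 0.3 s.
At the end, for the whole second after the job is handed in: The coupler, still gripped by the fingers (over 3 N), sits on the nipple: its axis within 0.12 rad of the nipple's, bore bottom within 6 mm of the nipple's top, nipple pressed in over 7 mm of 9 (past the snap), pushed with over 5 N, still (under 20 mm/s), all through the last second (all of step 2 and linear speed of coupler below 0.02 m/s); the arm keeps its last pose, push and grip.
It fails at once if any bystander (adapter, nozzle, wrench, plate, jar, hammer, brush) is moved more than 20 mm (distance of any of adapter, nozzle, wrench, coupons, jar, hammer, brush from where it was at the start of the episode above 0.02 m).
It also fails if it takes over 38 s, if anything falls off the work surface, if the arm or the gripper's body presses on something with over 40 N, if the wrist force passes 120 N, or if a joint passes its speed limit or range.

### The arm

A 6-joint arm with a two-finger parallel gripper is mounted at the origin on the work surface. World frame = base frame: x ahead of the robot, y to its left, z up, the work surface at z = 0. Lengths are in mm, angles in rad, forces in N, time in s.
With the tool pointing down it reaches from about 325 to 875 mm from the base axis. Payload 4.4 kg.
Tool frame: the origin (TCP) lies on the centre line of the jaws, within the pads' length; the fingertips stand ahead of it and the grasp point (between the pads) lies 6 mm ahead of it (ctrl.tcp_to_tips is the z of the fingertips in the tool frame, in mm); z points along the fingers, y is the line along which they close (so a half turn about z gives the same grasp; the last joint's range is limited). The gripper opens to 85 mm and grips with 20 to 120 N. Pads are 22 mm wide; open, the fingers measure 114 mm over their backs; the gripper's body (76 mm by 85 mm) begins 54 mm behind the grasp point. The pads swing forward as they close: fully open they stand 13 mm farther back than shut.
Start: joints at [1.115, 0.207, 1.542, -0, 1.393, -0.15], TCP at [172.569, 548.495, 216.782] pointing down, gripper open.
Joint ranges: [-2.73, 2.73], [-0.86, 2.22], [0.23, 2.46], [-1.11, 4.25], [0.08, 2.63], [-2.82, 2.82]. Speed limits (rad/s): [2.79, 2.79, 3.14, 3.14, 3.14, 3.14].

### API

Orientations are given as a 3x3 rotation matrix whose columns are the frame's x, y, z axes.
In Python, from plant import ctrl, sensors, optics gives the robot as it stands. Calls block until the motion is done:
- ctrl.move_ptp(position, orientation): joint-space move of the TCP to a pose.
- ctrl.move_l(position, rot=None, vel=150, threshold=None): straight line of the TCP; rot=None keeps the orientation; vel is the mean speed in mm/s. With threshold (N) it stops when the force on the tool has changed by that much, and returns True; else False.
- ctrl.set_joints(angles): joint-space move.
- ctrl.gripper_to(opening, force=None): finger opening in mm; force is the grip in N (None keeps the last); returns when the fingers have stopped.
- ctrl.hold(seconds).
- ctrl.solve_ik(position, orientation): joint angles nearest the present ones, or None.
- sensors.read_state(): the state.
- optics.grab_frame(name): name is "scene" or "top" or "wrist"; returns (picture, depth): 480x640x3 uint8, red, green, blue; 480x640 float32, mm along the optical axis (not along the pixel's ray), 0 where there is no reading.
- optics.camera_params(name): a dict with "mtx" (3x3 intrinsics, pixels), "R" (3x3) and "t" (3): a world point X has camera coordinates R X + t; the wrist camera has in their place "T_tool_cam" (4x4, takes a point from camera to tool coordinates, whose origin is the TCP and whose axes are the flange's). Camera axes: x right, y down, z forward; pixel columns grow to the right and rows downward; lengths in mm; the calibration is good to about 2 mm. A picture is of the moment at which its call begins: read the wrist's pose just before it. camera_params takes no time and is no camera call.
A pose or a line that the arm cannot do raises ctrl.MotionError and nothing moves.
- ctrl.finish_job(): hands the job in; it is judged then, once.
The state is a dict: "t": time; "q": joint angles; "qvel": joint speeds; "tau": joint torques, N m; "eef_pos": TCP position; "eef_rot": TCP orientation; "force": force on the tool from outside, world axes, zero at the start; "wrist_torque": the same for the moment, N m; "grip_width": finger opening in mm; "grasp_force": force on a finger pad.
Only numpy, scipy, OpenCV 4.12 (cv2) and the standard library are available. Lean on these libraries where they do the work, as an engineer would, in place of code of your own. Each camera call takes 0.05 s, during which the arm holds its last target. There are 200 camera calls.

## Working session

There is one attempt and no reset: what is moved stays moved. The work goes in short steps, each a Python script; the robot and the scene stay as the last script left them, time stands still between calls to the robot, and variables do not carry over. Pictures are saved under pics/ and viewed, at most 10 in all, crops included, and the job is handed in when it is done.

```bash
mkdir -p pics; ls
python3 - <<'E'
from plant import ctrl,sensors,optics
import cv2,numpy as np
for n in("scene","top"):
    p,d=optics.grab_frame(n); cv2.imwrite(f"pics/{n}0.png",p[:,:,::-1]); np.save(f"pics/{n}0.npy",d)
    c=optics.camera_params(n); print(n,c["mtx"].round(1).tolist(),c["R"].round(3).tolist(),c["t"].round(1).tolist())
print(optics.camera_params("wrist")); print(ctrl.tcp_to_tips, sensors.read_state())
E
```

```text
pics
scene [[575.3, 0.0, 325.8], [0.0, 575.3, 234.0], [0.0, 0.0, 1.0]] [[-0.057, 0.998, 0.017], [0.788, 0.056, -0.613], [-0.613, -0.021, -0.79]] [1.6, -324.7, 1790.4]
top [[502.9, 0.0, 311.1], [0.0, 502.9, 239.0], [0.0, 0.0, 1.0]] [[0.006, -1.0, 0.009], [-0.984, -0.008, -0.176], [0.176, -0.007, -0.984]] [3.9, 505.5, 1203.9]
{'mtx': array([[365.79212538,   0.        , 315.9496947 ],
       [  0.        , 365.79212538, 235.16788385],
       [  0.        ,   0.        ,   1.        ]]), 'T_tool_cam': array([[ 2.25251274e-04, -9.46081310e-01, -3.23929165e-01,
         8.33928888e+01],
       [ 9.99999860e-01,  5.78464018e-05,  5.26423246e-04,
        -8.64543089e-01],
       [-4.79301057e-04, -3.23929238e-01,  9.46081190e-01,
        -1.57167336e+02],
       [ 0.00000000e+00,  0.00000000e+00,  0.00000000e+00,
         1.00000000e+00]])}
25.0 {'t': 0.1, 'q': array([ 1.11548325e+00,  2.07364239e-01,  1.54281995e+00, -5.71979118e-06,
        1.39350940e+00, -1.50506914e-01]), 'qvel': array([-0.00183536, -0.00473686, -0.00165113,  0.00022903,  0.00151074,
       -0.00144016]), 'tau': array([ 2.70952905e-04, -3.84089577e+01, -2.92550361e+01, -1.01112232e-04,
        4.81827112e-03,  1.06038323e-05]), 'eef_pos': array([172.25863689, 547.83673107, 215.72099008]), 'eef_rot': array([[-9.53905305e-01,  3.00106357e-01, -9.18813986e-04],
       [ 3.00107604e-01,  9.53903484e-01, -1.88937061e-03],
       [ 3.09447732e-04, -2.07802371e-03, -9.99997793e-01]]), 'force': array([-0.55298424, -0.0091789 , -1.0282091 ]), 'wrist_torque': array([-0.00568324, -0.00978384, -0.01649774]), 'grasp_force': 0.0, 'grip_width': 85.5742791830054}
```

View pics/top0.png

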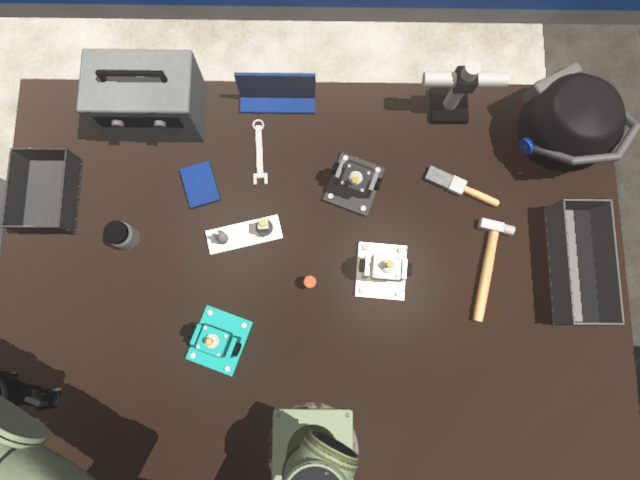

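View pics/scene0.png

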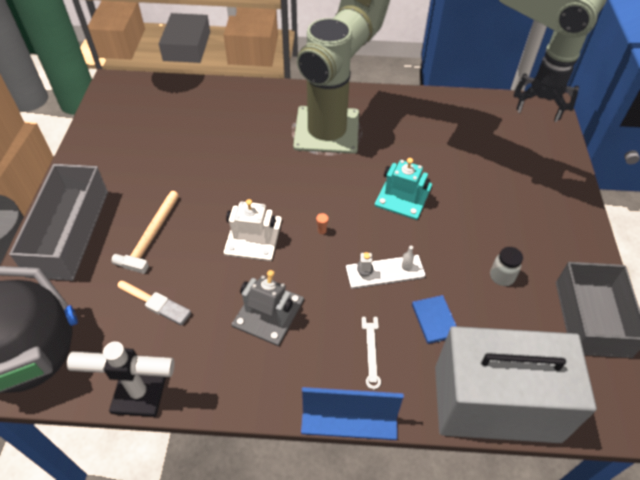

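The top view shows the dark positioner at about (355,183), the rack with the coupler (brass inlet) at (264,227), and the adapter at (222,237). In the scene view the positioner's nipple is at (270,273) and the coupler at (366,262). Next I'll get coarse positions, then look from the wrist.

```bash
cat > h.py <<'E'
from plant import ctrl,sensors,optics
import cv2,numpy as np
def cam(n,pose=None):
    c=optics.camera_params(n)
    if n!="wrist":
        R=np.array(c["R"]);t=np.array(c["t"]);return np.array(c["mtx"]),R.T,-R.T@t
    p,Rt=pose;T=c["T_tool_cam"];return c["mtx"],Rt@T[:3,:3],Rt@T[:3,3]+p
def ray(C,uv):
    K,R,o=C;d=R@np.linalg.inv(K)@np.array([uv[0],uv[1],1.]);return o,d   # d has unit depth
def onz(C,uv,z):
    o,d=ray(C,uv);return o+d*(z-o[2])/d[2]
def cross(C1,u1,C2,u2):
    o1,d1=ray(C1,u1);o2,d2=ray(C2,u2)
    s=np.linalg.lstsq(np.c_[d1,-d2],o2-o1,rcond=None)[0]
    a,b=o1+d1*s[0],o2+d2*s[1];return (a+b)/2,np.linalg.norm(a-b)
def cloud(C,d):
    K,R,o=C;v,u=np.mgrid[:d.shape[0],:d.shape[1]]
    P=np.stack([(u-K[0,2])/K[0,0],(v-K[1,2])/K[1,1],np.ones_like(u)],-1)*d[...,None]
    return P@R.T+o
def brass(p):
    h=cv2.cvtColor(p,cv2.COLOR_RGB2HSV);return cv2.inRange(h,(8,110,110),(32,255,255))
def down(yaw): # tool z down, tool y at angle yaw in the world
    y=np.array([np.cos(yaw),np.sin(yaw),0]);z=np.array([0,0,-1.]);return np.c_[np.cross(y,z),y,z]
def wgrab(name):
    s=sensors.read_state();C=cam("wrist",(s["eef_pos"],s["eef_rot"]))
    p,d=optics.grab_frame("wrist");cv2.imwrite(f"pics/{name}.png",p[:,:,::-1]);np.savez(f"pics/{name}.npz",p=p,d=d,pos=s["eef_pos"],rot=s["eef_rot"])
    return C,p,d
E
python3 - <<'E'
from h import *
for n in("top","scene"):
    p=cv2.imread(f"pics/{n}0.png")[:,:,::-1];d=np.load(f"pics/{n}0.npy");P=cloud(cam(n),d)
    k,l,st,ce=cv2.connectedComponentsWithStats(brass(p))
    for i in range(1,k):
        if 4<st[i,4]<150:
            m=(l==i);print(n,ce[i].round(1),st[i,4],np.median(P[m],0).round(0))
C1,C2=cam("top"),cam("scene")
# plate edge yaw via cloud heights
d=np.load("pics/top0.npy");P=cloud(C1,d)
for nm,(u0,u1,v0,v1),lo,hi in(("rack",(195,295,205,265),6,20),("pos",(315,395,145,222),6,20)):
    m=np.zeros(d.shape,bool);m[v0:v1,u0:u1]=1;m&=(P[...,2]>lo)
    q=P[m][:,:2].astype(np.float32);print(nm,len(q),cv2.minAreaRect(q))
E
```

```text
top [354.  179.4] 25 [632. -92. 136.]
top [309.4 281.3] 140 [400.  12.  55.]
top [208.9 340.6] 14 [259. 230. 143.]
scene [409.7 160. ] 36 [252. 237. 127.]
scene [173.1 201. ] 7 [ 337. -402.   15.]
scene [248.9 201.3] 28 [ 430. -174.  135.]
scene [148.6 240. ] 5 [ 475. -436.   16.]
scene [365.7 252.4] 7 [462. 127.  -1.]
scene [366.5 257.3] 6 [543. 126.  90.]
scene [269.8 274.5] 71 [637. -96. 129.]
rack 1984 ((441.04736328125, 165.57797241210938), (347.6844482421875, 253.4144287109375), 7.757611274719238)
pos 2617 ((524.7997436523438, -98.93721771240234), (210.13778686523438, 487.337890625), 87.52294921875)
```

Run:
```python
from h import *
s0=sensors.read_state()["t"]
ctrl.move_ptp([540,125,215],down(1.5)); C,p,d=wgrab("wc1")
ctrl.move_ptp([634,-60,250],down(1.5)); C,p2,d2=wgrab("wn1")
ctrl.move_l([634,-150,250],vel=250); wgrab("wn2")
q3=np.load("pics/wn2.npz")["p"]
print(sensors.read_state()["t"]-s0)
cv2.imwrite("pics/mont.png",cv2.hconcat([p[60:460,120:520,::-1],p2[60:460,120:520,::-1]]))
```

```text
3.525
```

View pics/mont.png

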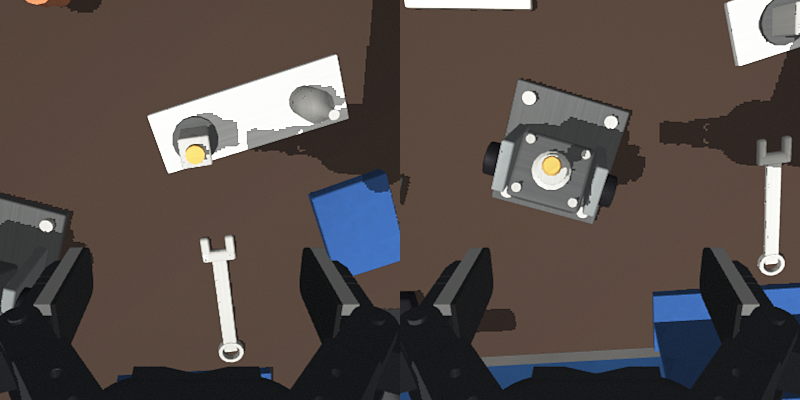

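View pics/wn2.png

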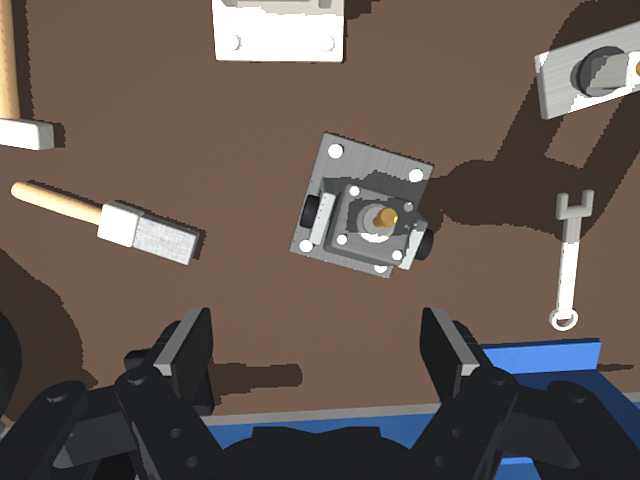

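The wrist views show the coupler's brass inlet at montage (195,154) with its square top around it. The nipple's brass top is at montage (552,166), and at (388,217) in wn2. Pivot discs and head top are visible, so I'll compute positions from these images plus depth.

Run:
```python
from h import *
def load(n):
    z=np.load(f"pics/{n}.npz");return cam("wrist",(z["pos"],z["rot"])),z["p"],z["d"]
def blob(p,near):
    k,l,st,ce=cv2.connectedComponentsWithStats(brass(p));i=min((i for i in range(1,k) if st[i,4]>20),key=lambda i:np.hypot(*(ce[i]-near)))
    return ce[i],st[i],l==i
C,p,d=load("wc1");c,st,m=blob(p,(315,214));P=cloud(C,d)
print("inlet",c,st,onz(C,c,90),np.median(P[m],0))
q=P.reshape(-1,3);o=onz(C,c,90);near=np.hypot(*(q[:,:2]-o[:2]).T)<28
s=q[near&(q[:,2]>76)&(q[:,2]<86)];print(len(s),np.median(s[:,2]),cv2.minAreaRect(s[:,:2].astype(np.float32)))
r=(q[:,2]>8)&(q[:,2]<15.5)&(np.hypot(*(q[:,:2]-o[:2]).T)<175)&(p.reshape(-1,3).min(1)>150)
rq=q[r][:,:2];print("rack",cv2.minAreaRect(rq.astype(np.float32)))
Cs=[]
for n,g in(("wn1",(271,226)),("wn2",(388,217))):
    C,p,d=load(n);c,st,m=blob(p,g);P=cloud(C,d);Cs+=[(C,c)]
    mm=cv2.erode(m.astype(np.uint8),np.ones((3,3)))>0
    t=P[mm];zt=np.percentile(t[:,2],80);print(n,"nip",c,st,np.median(P[m],0),"max",t[:,2].max())
    q=P.reshape(-1,3);o=np.median(P[m],0)
    near=(np.hypot(*(q[:,:2]-o[:2]).T)<50)&(q[:,2]>78)&(q[:,2]<118)
    s=q[near];rng=np.random.default_rng(0);best=None
    for _ in range(800):   # RANSAC plane of head top
        a,b,e=s[rng.choice(len(s),3,False)];nn=np.cross(b-a,e-a)
        if np.linalg.norm(nn)<50:continue
        nn/=np.linalg.norm(nn)
        if abs(nn[2])<.8:continue
        i=abs((s-a)@nn)<1.2
        if best is None or i.sum()>best.sum():best=i
    t=s[best];cen=t.mean(0);nn=np.linalg.svd(t-cen,full_matrices=False)[2][2];nn*=np.sign(nn[2])
    print("head plane",best.sum(),len(s),"n",nn.round(3),"lean",np.arccos(nn[2]),"dir",np.arctan2(nn[1],nn[0]),"cen",cen, "rect",cv2.minAreaRect(t[:,:2].astype(np.float32)),"pivot dist",(cen[2]-75)/nn[2])
    b=(q[:,2]>8)&(q[:,2]<14.5)&(np.hypot(*(q[:,:2]-o[:2]).T)<130)&(np.hypot(*(q[:,:2]-o[:2]).T)>20)
    g=np.zeros(len(q),np.uint8);g[b]=255;g=cv2.morphologyEx(g.reshape(480,640),cv2.MORPH_OPEN,np.ones((3,3)))
    k,l,s2,_=cv2.connectedComponentsWithStats(g);big=1+np.argmax(s2[1:,4]);print("plate",s2[1:,4].max(),cv2.minAreaRect(P[g>0][:,:2].astype(np.float32)))
print("cross",cross(*Cs[0],*Cs[1]))
```

```text
inlet [314.74912892 213.96864111] [306 205  19  19 287] [534.78385637 124.55967714  90.        ] [534.80324965 124.48460626  89.98027677]
677 81.88278751875202 ((535.61376953125, 124.01545715332031), (26.448068618774414, 25.899322509765625), 4.971542835235596)
rack ((590.72314453125, 194.53591918945312), (204.8225555419922, 189.8685302734375), 13.832744598388672)
wn1 nip [271.16433566 225.18181818] [262 216  19  19 286] [631.50012595 -93.86204909 136.03507895] max 406.71255376954775
head plane 2839 5275 n [-0.417  0.153  0.896] lean 0.46025334910688465 dir 2.7892910840789 cen [ 647.29283712 -100.37898179  102.04627191] rect ((647.3385009765625, -100.0433349609375), (64.36186218261719, 52.22383499145508), 69.06932830810547) pivot dist 30.187592995065298
plate 4234 ((625.0369873046875, -93.180908203125), (129.48211669921875, 215.83706665039062), 72.00955200195312)
wn2 nip [385.5014245  217.64102564] [373 208  25  19 351] [632.71703631 -95.77780426 135.7216145 ] max 139.6095673516212
head plane 2724 5359 n [-0.413  0.152  0.898] lean 0.4556944826519052 dir 2.789923250180891 cen [ 647.40003221 -101.97198418  102.45127416] rect ((647.3284301757812, -100.6156997680664), (64.3864517211914, 52.36203384399414), 69.6150894165039) pivot dist 30.570858706410327
plate 4179 ((659.112060546875, -104.68698120117188), (123.85466766357422, 140.00706481933594), 69.20133209228516)
cross (array([633.8681047 , -94.76439049, 129.68451352]), np.float64(0.6600112596198437))
```

All the checks agree:
- **Plate:** 124x140 mm, centred at (659.1,-104.7).
- **Lean:** 0.458 rad, from the head plane.
- **Nipple tip:** pivot + 68n = (631,-94,136), which matches the depth reading.
- **Coupler:** square 26 mm, at z = 82.

Next I'll grasp and lift.

```bash
cat >> h.py <<'E'
lean,dr=0.458,2.783
n=np.array([np.sin(lean)*np.cos(dr),np.sin(lean)*np.sin(dr),np.cos(lean)])
tip=np.array([631.2,-94.3,136.0])
def place_rot(sgn=1):
    y=sgn*np.array([np.sin(dr),-np.cos(dr),0]);return np.c_[np.cross(y,-n),y,-n]
E
python3 - <<'E'
from h import *
yaw=np.radians(4.97)+np.pi/2
xy=[535.2,124.2]
for s in(1,-1):
    print(place_rot(s).round(2).tolist(),[None if (q:=ctrl.solve_ik(tip+k*n,place_rot(s))) is None else q.round(2) for k in(37,77,120)])
ctrl.move_ptp([*xy,150],down(yaw))
ctrl.move_l([*xy,66],vel=120)
ctrl.gripper_to(20,force=90)
s=sensors.read_state();print(s["eef_pos"],s["grip_width"],s["grasp_force"],s["force"],s["t"])
ctrl.move_l([*xy,205],vel=130)
ctrl.hold(.2);s=sensors.read_state();print(s["eef_pos"],s["grip_width"],s["grasp_force"],s["force"],s["t"])
wgrab("g1")
E
```

```text
[[-0.84, 0.35, 0.41], [0.31, 0.94, -0.16], [-0.44, 0.0, -0.9]] [array([-0.26,  0.09,  1.85, -0.07,  0.74, -1.43]), array([-0.25,  0.01,  1.86, -0.06,  0.82, -1.43]), array([-0.25, -0.07,  1.85, -0.06,  0.91, -1.44])]
[[0.84, -0.35, 0.41], [-0.31, -0.94, -0.16], [0.44, -0.0, -0.9]] [array([-0.26,  0.09,  1.85, -0.07,  0.74,  1.71]), array([-0.25,  0.01,  1.86, -0.06,  0.82,  1.71]), array([-0.25, -0.07,  1.85, -0.06,  0.91,  1.71])]
[535.72284658 124.49813908  66.73155473] 21.427827032537962 55.132341273128986 [-1.0775591   0.47803199  5.45836107] 6.2917
[534.62704305 124.13871018 204.01234228] 19.894144992351944 10.9916386873374 [ 0.40211883  0.09116365 -4.11205603] 7.7083
```

View pics/g1.png

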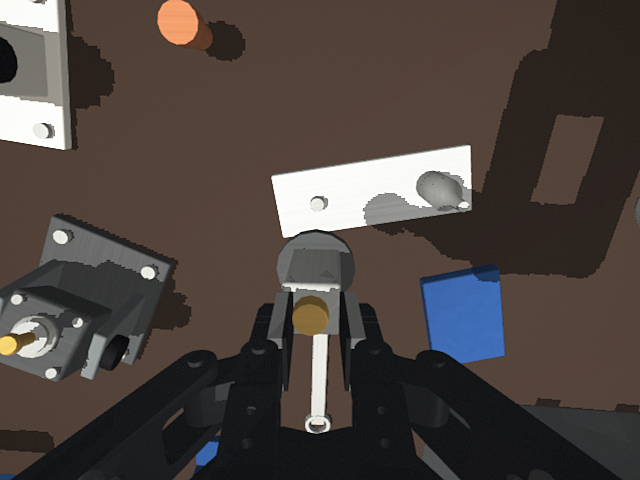

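The coupler is lifted, with its flange at about (316,262) and the inlet at (311,314). The grip force dropped to 11 N because the fingers reached the commanded 20 mm opening. I'll tighten fully and check the coupler's position in the hand.

```bash
cat > chk.py <<'E'
from h import *
def inhand(name,h):
    C,p,d=wgrab(name);z=np.load(f"pics/{name}.npz")
    hsv=cv2.cvtColor(p,cv2.COLOR_RGB2HSV);m=cv2.inRange(hsv,(8,110,50),(32,255,255))
    k,l,st,ce=cv2.connectedComponentsWithStats(m)
    ok=[i for i in range(1,k) if 250<ce[i][0]<380 and 250<ce[i][1]<380 and st[i,4]>100]
    T=optics.camera_params("wrist")["T_tool_cam"];K=optics.camera_params("wrist")["mtx"]
    Pt=cloud((K,T[:3,:3],T[:3,3]),d)          # cloud in tool frame
    for i in ok:
        print("inlet",ce[i],st[i],"tool pt",np.median(Pt[l==i],0).round(1),"ray at z",onz((K,T[:3,:3],T[:3,3]),ce[i],h-78).round(1))
    # flange upper face & square side facing camera
    q=Pt.reshape(-1,3);f=q[(abs(q[:,0])<24)&(abs(q[:,1])<24)&(q[:,2]>h-30)&(q[:,2]<h-20)]
    print("flange z med",np.median(f[:,2]),"y range",np.percentile(f[:,1],[1,99]),"x max",np.percentile(f[:,0],99))
    s=q[(abs(q[:,1])<9)&(q[:,2]>h-66)&(q[:,2]<h-30)&(q[:,0]>5)&(q[:,0]<22)]
    if len(s)>20:
        c=s.mean(0);v=np.linalg.svd(s-c,full_matrices=False)[2][2];v*=np.sign(v[0]);print("side",len(s),c.round(1),v.round(3))
E
python3 - <<'E'
from chk import *
inhand("g2a",54.7)
ctrl.gripper_to(0,force=100);ctrl.hold(.2)
s=sensors.read_state();print(s["eef_pos"],s["grip_width"],s["grasp_force"],s["force"],s["t"])
inhand("g2",54.7)
E
```

```text
inlet [309.81260794 315.45854922] [ 292  296   37   40 1158] tool pt [  1.9  -3.3 -22.5] ray at z [  2.4  -3.4 -23.3]
flange z med 29.112011959614918 y range [-22.18537701  19.66994465] x max 21.358633100538785
side 1095 [12.6 -0.   5. ] [1.    0.    0.001]
[535.23155584 124.22043798 205.06058344] 9.853121680192666 97.91754841804504 [-0.41590841 -0.20220918 -4.23663348] 8.2833
inlet [315.93685419 313.22273249] [304 294  25  39 871] tool pt [  2.3  -0.8 -20.8] ray at z [  3.4  -0.8 -23.3]
flange z med 30.933977704849525 y range [-23.44671778  17.77913843] x max 21.25170922029109
side 1136 [12.7  0.   4.5] [ 1.    -0.001 -0.003]
```

View pics/g2.png

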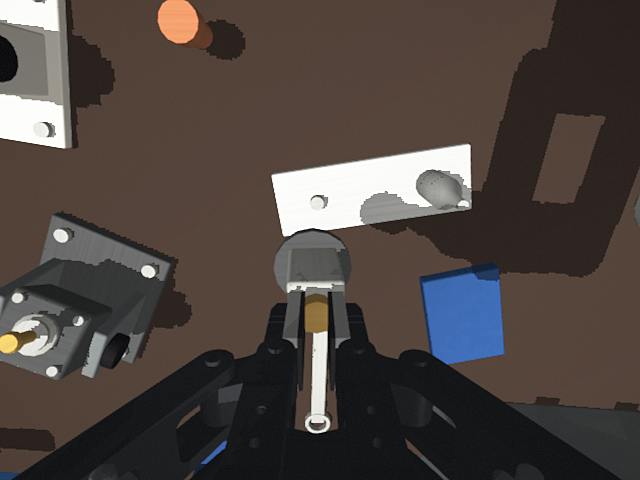

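Tightening closed the gap to 9.9 mm on a 26 mm square and moved the coupler about 1.5 mm, which is suspicious. I'll zoom in.

Run:
```python
from h import *
a=cv2.imread("pics/g1.png")[225:415,225:410];b=cv2.imread("pics/g2.png")[225:415,225:410]
cv2.imwrite("pics/z2.png",cv2.resize(cv2.hconcat([a,b]),None,fx=2.1,fy=2.1,interpolation=cv2.INTER_CUBIC))
T=optics.camera_params("wrist")["T_tool_cam"];K=optics.camera_params("wrist")["mtx"]
for nm in("g1","g2a","g2"):
    Pt=cloud((K,T[:3,:3],T[:3,3]),np.load(f"pics/{nm}.npz")["d"]);q=Pt.reshape(-1,3)
    for z0,z1 in((-60,-40),(-40,-25),(-25,-16),(-16,-8),(-8,0),(0,10),(10,20),(20,27)):
        s=q[(abs(q[:,0])<14)&(abs(q[:,1])<45)&(q[:,2]>z0)&(q[:,2]<z1)]
        l=s[s[:,1]<0,1];r=s[s[:,1]>0,1]
        print(nm,z0,z1,"n",len(s),"y:",np.percentile(s[:,1],[1,99]).round(1) if len(s) else "", "inner",(l.max().round(1) if len(l) else ""),(r.min().round(1) if len(r) else ""))
```

```text
g1 -60 -40 n 3282 y: [-32.1  30.4] inner -11.0 9.0
g1 -40 -25 n 1603 y: [-24.4  22.4] inner -11.0 2.1
g1 -25 -16 n 1709 y: [-22.2  20.2] inner -0.4 0.0
g1 -16 -8 n 1597 y: [-15.6   9.1] inner -0.3 0.1
g1 -8 0 n 401 y: [-15.3   9.8] inner -0.3 0.1
g1 0 10 n 439 y: [-14.8  10.3] inner -0.3 0.2
g1 10 20 n 377 y: [-14.3  10.7] inner -0.2 0.2
g1 20 27 n 223 y: [-14.   16.5] inner -0.2 0.3
g2a -60 -40 n 3255 y: [-32.   29.9] inner -11.0 9.0
g2a -40 -25 n 1609 y: [-24.4  22.4] inner -11.0 9.0
g2a -25 -16 n 1701 y: [-22.2  20.2] inner -0.4 0.0
g2a -16 -8 n 1588 y: [-15.5   9.2] inner -0.3 0.1
g2a -8 0 n 416 y: [-15.2   9.6] inner -0.3 0.1
g2a 0 10 n 436 y: [-14.8  10.2] inner -0.3 0.2
g2a 10 20 n 371 y: [-14.3  10.7] inner -0.2 0.2
g2a 20 27 n 223 y: [-14.   16.5] inner -0.2 0.3
g2 -60 -40 n 3031 y: [-26.9  24.9] inner -5.8 3.9
g2 -40 -25 n 1490 y: [-19.2  17.2] inner -5.8 3.9
g2 -25 -16 n 1241 y: [-16.9  15.3] inner -0.4 0.0
g2 -16 -8 n 969 y: [-14.1  11.2] inner -0.3 0.1
g2 -8 0 n 400 y: [-14.3  10.8] inner -0.3 0.1
g2 0 10 n 443 y: [-14.7  10.5] inner -0.3 0.2
g2 10 20 n 372 y: [-14.9  10.1] inner -0.2 0.2
g2 20 27 n 243 y: [-15.6   9.7] inner -0.2 0.3
```

View pics/z2.png

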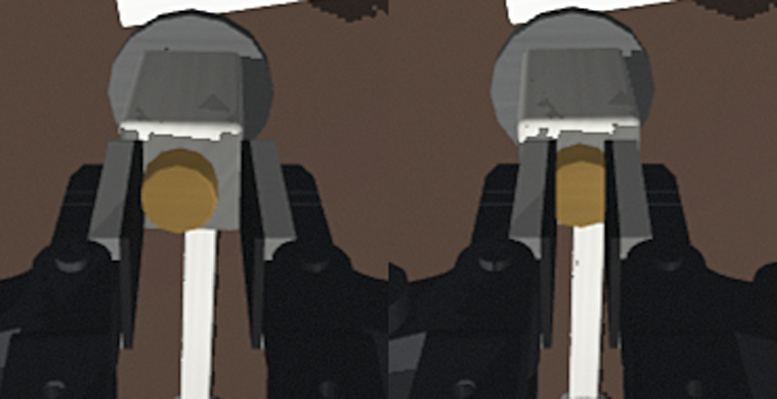

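The crop shows soft pads sinking into the square, and the coupler tilted only about 0.035 rad in hand: mouth at tool (-0.4,-3.8,56.7), down axis (0,-0.035,1). I'll correct for this in the placing pose, go to the pre-approach and re-measure there.

```bash
cat >> chk.py <<'E'
def axis(name):
    T=optics.camera_params("wrist")["T_tool_cam"];K=optics.camera_params("wrist")["mtx"]
    q=cloud((K,T[:3,:3],T[:3,3]),np.load(f"pics/{name}.npz")["d"]).reshape(-1,3)
    out=[]
    for z in(-12,-6,0,6,12,18):
        s=q[(q[:,0]>10)&(q[:,0]<15)&(abs(q[:,1])<20)&(abs(q[:,2]-z)<3)]
        if len(s)>20: out.append((z,np.percentile(s[:,1],[1,99]).mean()))
    out=np.array(out);f=np.polyfit(out[:,0],out[:,1],1);print(name,"y(z) slope,int",f.round(3));return f
def tcp(k,m,sl,tip=tip):
    th=np.arctan(sl);c,s=np.cos(th),np.sin(th);Q=np.array([[1,0,0],[0,c,-s],[0,s,c]])
    Rt=place_rot(1)@Q;a=np.array([0,sl,1])/np.hypot(1,sl)
    return tip+k*n-Rt@(np.array(m)-16*a),Rt
E
python3 - <<'E'
from chk import *
axis("g2")
p,R=tcp(60,[-.4,-3.8,56.7],-.035)
a=R@np.array([0,-.035,1]);print(a/np.linalg.norm(a)+n)
ctrl.move_ptp(p,R);ctrl.hold(.3)
s=sensors.read_state();print(p,s["eef_pos"],s["grip_width"],s["grasp_force"],s["t"])
inhand("pre1",56.7);axis("pre1")
p,R=tcp(32,[-.4,-3.8,56.7],-.035);ctrl.move_l(p,R,vel=60);ctrl.hold(.2);wgrab("pre2")
s=sensors.read_state();print(p,s["eef_pos"],s["force"],s["t"])
cv2.imwrite("pics/pre.png",cv2.hconcat([cv2.imread(f"pics/pre{i}.png")[100:450,130:510] for i in(1,2)]))
E
```

```text
g2 y(z) slope,int [-0.04  -1.857]
[0.00000000e+00 2.77555756e-17 1.11022302e-16]
[589.7672931  -76.83350826 226.23295395] [590.03172381 -75.75402499 226.01412228] 9.630365165989462 97.94024705886841 9.4583
inlet [315.23855756 310.76976422] [304 294  25  38 721] tool pt [  3.5  -1.2 -20.7] ray at z [  3.2  -1.1 -21.3]
flange z med 30.657240854429972 y range [-23.6135216   17.41459272] x max 23.184964776105204
side 1158 [13.4  0.   7. ] [ 0.999 -0.002 -0.04 ]
pre1 y(z) slope,int [-0.055 -2.   ]
[601.36014335 -81.17847333 201.11867312] [601.60965043 -81.23151843 201.70778206] [-0.24523845  0.44310477 -4.55521657] 10.375
```

View pics/pre.png

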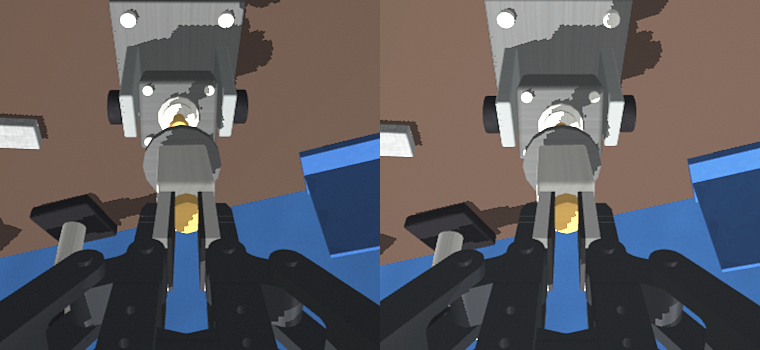

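The pre-approach view shows the nose just above the nipple. The coupler has rocked slightly in the soft pads, with a side tilt of about 0.04 rad, so I'll re-measure in both tilt directions and correct.

```bash
cat >> chk.py <<'E'
def measure(name):
    T=optics.camera_params("wrist")["T_tool_cam"];K=optics.camera_params("wrist")["mtx"]
    q=cloud((K,T[:3,:3],T[:3,3]),np.load(f"pics/{name}.npz")["d"]).reshape(-1,3)
    s=q[(abs(q[:,1])<9)&(q[:,2]>-8)&(q[:,2]<26)&(q[:,0]>8)&(q[:,0]<20)]
    fx=np.polyfit(s[:,2],s[:,0],1);s=s[abs(s[:,0]-np.polyval(fx,s[:,2]))<1];fx=np.polyfit(s[:,2],s[:,0],1)
    out=[]
    for z in range(-4,22,3):
        w=q[(abs(q[:,0]-np.polyval(fx,q[:,2]))<1.2)&(abs(q[:,1])<20)&(abs(q[:,2]-z)<2.5)]
        if len(w)>20: out.append((z,np.percentile(w[:,1],[2,98]).mean()))
    fy=np.polyfit(*np.array(out).T,1)
    fl=q[(abs(q[:,0])<25)&(abs(q[:,1])<25)&(q[:,2]>26)&(q[:,2]<35)&(q[:,0]>15)]
    a=np.array([fx[0],fy[0],1]);a/=np.linalg.norm(a);zc=np.median(fl[:,2])
    # flange top centre: visible flange is on the +x side (~+19 mm from the axis)
    zt=zc+fx[0]*19+26*a[2]
    m=np.array([fx[0]*zt+fx[1]-13,fy[0]*zt+fy[1],zt])
    print(name,"axis",a.round(3),"mouth",m.round(1),"flange z",zc,"y ext",np.percentile(fl[:,1],[1,99]).round(1));return m,a
def tcp2(k,m,a,t=tip):
    from scipy.spatial.transform import Rotation as Rn
    v=np.cross(a,[0,0,1]);Q=Rn.from_rotvec(v).as_matrix();Rt=place_rot(1)@Q
    return t+k*n-Rt@(m-16*a),Rt
E
python3 - <<'E'
from chk import *
measure("g2");measure("pre1");m,a=measure("pre2")
for i in range(2):
    p,R=tcp2(32,m,a);ctrl.move_l(p,R,vel=60);ctrl.hold(.3);wgrab(f"c{i}")
    s=sensors.read_state();print(p,s["eef_pos"],(R@a+n).round(3),s["t"])
    m,a=measure(f"c{i}")
    S=s["eef_rot"]@(m-16*a)+s["eef_pos"]-tip;print("seat-tip: along",S@n,"lateral tool x,y",(s["eef_rot"].T@(S-(S@n)*n)).round(2),"ang",np.arccos(-(s["eef_rot"]@a)@n))
E
```

```text
g2 axis [ 0.    -0.047  0.999] mouth [-0.6 -4.4 57.3] flange z 31.34205067201185 y ext [-17.6  11.2]
pre1 axis [ 0.04  -0.053  0.998] mouth [ 2.4 -5.  57.3] flange z 30.56824310132052 y ext [-19.2  12. ]
pre2 axis [ 0.04  -0.046  0.998] mouth [ 2.4 -4.6 57.3] flange z 30.585853847953786 y ext [-19.2  11.9]
[601.5633972  -81.08996836 201.97292314] [601.78900664 -81.15891112 202.15399862] [-0. -0. -0.] 10.975
c0 axis [ 0.043 -0.05   0.998] mouth [ 2.6 -4.8 57.2] flange z 30.49271091405781 y ext [-19.2  11.9]
seat-tip: along 32.084311477017536 lateral tool x,y [-0.09 -0.16 -0.  ] ang 0.0053284060653071095
[601.63636898 -81.12820651 201.99532937] [601.65739838 -81.13358662 202.02065442] [-0. -0. -0.] 11.575
c1 axis [ 0.044 -0.049  0.998] mouth [ 2.7 -4.8 57.4] flange z 30.578498155256767 y ext [-19.7  12.4]
seat-tip: along 31.893583771997687 lateral tool x,y [0.02 0.07 0.  ] ang 0.00215938764312585
```

The coupler is aligned to within 0.2 mm and 0.005 rad. I'll advance with force thresholds.

Run:
```python
from chk import *
m,a=measure("c1")
_,R=tcp2(0,m,a)
def rep(l):
    s=sensors.read_state();S=s["eef_rot"]@(m-16*a)+s["eef_pos"]-tip
    print(l,"k",(S@n).round(2),"F",s["force"].round(1),"along",(s["force"]@n).round(1),"tq",s["wrist_torque"].round(2),"grasp",s["grasp_force"].round(0),s["grip_width"].round(1),"t",s["t"].round(1))
rep("start")
hit=ctrl.move_l(tcp2(2.5,m,a)[0],R,vel=30,threshold=6);rep(f"in {hit}")
ctrl.hold(.2);rep("held")
if not hit:
    hit=ctrl.move_l(tcp2(-3,m,a)[0],R,vel=12,threshold=8);rep(f"touch {hit}")
    ctrl.hold(.1);wgrab("t1");measure("t1");rep("held")
```

```text
c1 axis [ 0.044 -0.049  0.998] mouth [ 2.7 -4.8 57.4] flange z 30.578498155256767 y ext [-19.7  12.4]Traceback (most recent call last):
  File "<stdin>", line 7, in <module>
  File "<stdin>", line 6, in rep
AttributeError: 'float' object has no attribute 'round'
```

```bash
cat >> chk.py <<'E'
def rep(l,m,a):
    s=sensors.read_state();S=s["eef_rot"]@(m-16*a)+s["eef_pos"]-tip
    print(l,"k",round(float(S@n),2),"F",s["force"].round(1),"along",round(float(s["force"]@n),1),"tq",s["wrist_torque"].round(2),"grasp",round(float(s["grasp_force"])),"w",round(float(s["grip_width"]),1),"t",round(float(s["t"]),1))
E
python3 - <<'E'
from chk import *
m,a=measure("c1")
_,R=tcp2(0,m,a)
rep("start",m,a)
hit=ctrl.move_l(tcp2(2.5,m,a)[0],R,vel=30,threshold=6);rep(f"in {hit}",m,a)
ctrl.hold(.2);rep("held",m,a)
if not hit:
    hit=ctrl.move_l(tcp2(-3,m,a)[0],R,vel=12,threshold=8);rep(f"touch {hit}",m,a)
    ctrl.hold(.1);wgrab("t1");measure("t1");rep("held",m,a)
E
```

```text
c1 axis [ 0.044 -0.049  0.998] mouth [ 2.7 -4.8 57.4] flange z 30.578498155256767 y ext [-19.7  12.4]
start k 31.89 F [-0.4 -0.2 -5.4] along -4.7 tq [ 0.14  0.66 -0.05] grasp 98 w 9.9 t 11.6
in False k 2.71 F [-0.5  0.4 -4.2] along -3.5 tq [ 0.16  0.64 -0.01] grasp 98 w 10.3 t 12.7
held k 2.72 F [-0.4 -0.2 -3.9] along -3.4 tq [ 0.16  0.62 -0.  ] grasp 98 w 10.0 t 12.9
touch True k -0.39 F [-5.1  1.3  6.3] along 7.9 tq [0.13 0.45 0.06] grasp 100 w 9.6 t 13.3
t1 axis [ 0.035 -0.05   0.998] mouth [ 2.1 -4.9 57.2] flange z 30.63365703357482 y ext [-19.2  11.9]
held k -0.38 F [-4.4  0.8  6.5] along 7.8 tq [0.09 0.43 0.03] grasp 100 w 9.4 t 13.4
```

Contact came at k ≈ -0.4, as expected, so the nipple is in the bore. Now I'll press it home.

Run:
```python
from chk import *
m,a=measure("t1")
m0,a0=measure("c1");_,R=tcp2(0,m0,a0)
for k in(-3,-5,-7,-9):
    hit=ctrl.move_l(tcp2(k,m0,a0)[0],R,vel=15,threshold=28);rep(f"{k} {hit}",m0,a0)
    if hit:break
hit=ctrl.move_l(tcp2(-13,m0,a0)[0],R,vel=10,threshold=18);rep(f"end {hit}",m0,a0)
ctrl.hold(.3);rep("held",m0,a0);wgrab("e1");m,a=measure("e1");s=sensors.read_state()
S=s["eef_rot"]@(m-16*a)+s["eef_pos"]-tip;print("seat",S@n,"lat",s["eef_rot"].T@(S-(S@n)*n),"ang",np.arccos(-(s["eef_rot"]@a)@n))
```

```text
t1 axis [ 0.035 -0.05   0.998] mouth [ 2.1 -4.9 57.2] flange z 30.63365703357482 y ext [-19.2  11.9]
c1 axis [ 0.044 -0.049  0.998] mouth [ 2.7 -4.8 57.4] flange z 30.5799264529968 y ext [-19.7  12.4]
-3 False k -0.92 F [-8.2  1.4  7.8] along 10.6 tq [ 0.19  1.06 -0.06] grasp 103 w 9.9 t 13.8
-5 False k -3.23 F [-6.4  1.6  7.3] along 9.4 tq [ 0.19  0.96 -0.02] grasp 102 w 9.6 t 14.1
-7 False k -5.45 F [-6.3  1.7  5.9] along 8.2 tq [ 0.17  0.9  -0.06] grasp 101 w 9.5 t 14.4
-9 False k -7.69 F [-6.3  2.1  4.8] along 7.3 tq [ 0.18  0.88 -0.01] grasp 101 w 9.6 t 14.7
end False k -9.58 F [-13.4   3.   16.3] along 20.6 tq [ 0.17  1.25 -0.13] grasp 106 w 9.9 t 15.2
held k -9.6 F [-14.6   3.2  16.2] along 21.1 tq [ 0.19  1.34 -0.09] grasp 106 w 9.8 t 15.5
e1 axis [ 0.102 -0.055  0.993] mouth [ 7.1 -5.2 56.9] flange z 29.16244496018342 y ext [-21.5  13.9]
seat -9.424651840292649 lat [-0.33944591 -0.21189795  0.0065997 ] ang 0.05215446117505524
```

View pics/e1.png

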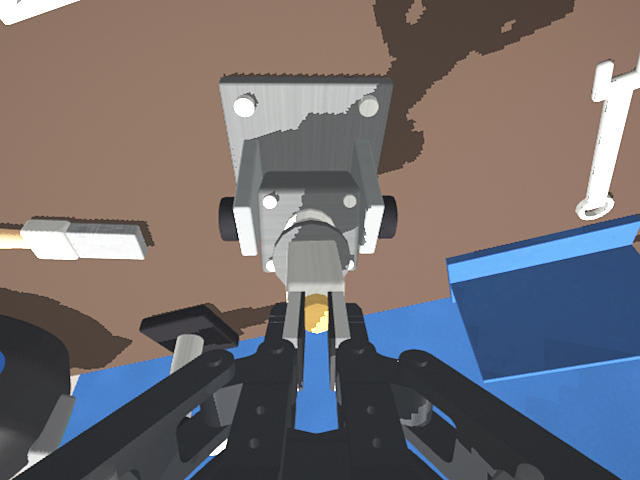

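The picture shows the coupler seated on the nipple at about (317,240). The seat travelled 9.2 mm past contact, the force fell and then rose against the hard stop to about 25 N, and the tilt is 0.05 rad. I'll check for drift, then hand in.

Run:
```python
from chk import *
m0,a0=measure("c1")
ctrl.hold(1.0);rep("held",m0,a0);wgrab("e2");m,a=measure("e2");s=sensors.read_state()
ang=np.arccos(-(s["eef_rot"]@a)@n);al=s["force"]@n;print(ang)
if ang<.075 and al>12: print(ctrl.finish_job())
```

```text
c1 axis [ 0.044 -0.049  0.998] mouth [ 2.7 -4.8 57.4] flange z 30.58225475080738 y ext [-19.7  12.4]
held k -9.58 F [-12.9   3.7  15.6] along 19.9 tq [ 0.09  1.32 -0.11] grasp 106 w 9.8 t 16.6
e2 axis [ 0.102 -0.058  0.993] mouth [ 7.1 -5.4 57. ] flange z 29.20458077238709 y ext [-21.3  14. ]
0.05279624953799266
the job is handed in; nothing more can be done
None
```

The coupler is on the nipple, pressed about 9 mm to its hard stop and about 0.05 rad off its axis, still gripped and pushed with about 20 N; I handed the job in at about 17 s, and no verdict was shown.

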